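Load a rock slab into the X-ray analyser and flip its lid shut

TASK

Measure the flat sawn rock slab in the bench-top analyser: set it down flat, without dropping it, so that it covers the round measuring window on the open stage. Then push the leaned-back lid forward past its balance point and let go, so that it sinks shut by its own weight on its damped hinges (do not carry or press it down), and once it is fully shut press the round start button on the console. Leave the plug, beaker and jar where they are.

Things in the scene. Friction and masses are not known exactly. Their poses are not given: they have to be found in the camera images.
- slab_center (a point): Flat sawn sandstone slab: plain tan rectangular block 90 x 48 x 30 mm (its x, y, z), about 0.3 kg, lying flat on the bench at one of three places in front of the analyser's console. Origin at the block's centre, x along its length, z up. Can be gripped across its 48 mm width.
- analyser: Heavy fixed silver and slate housing, 360 mm (x) by 300 mm (y); origin under its centre on the bench. Its -x end is the front, with the console (x -180 to -72 mm, top 107 mm above the bench); the lid's hinges are towards +x. The flat level steel stage is 120 mm above the bench, without a rim.
- window (a point): Centre of the measuring window, a black disc 24 mm across in a 38 mm bezel, flush with the stage, 120 mm above the bench. Axes as the analyser's. The shut lid covers x -90 to +80, y +-100 mm from here, 49 mm free height inside. A slab laid with its length along x and centred here within 20 mm clears the lid.
- lid (a joint): Lid angle (rad): 0 shut, grows as it opens. Starts leaning back at its stop, 1.8, or drops back to it at once. It balances near 1.3: above that it falls back open, below it sinks shut unaided in 1 to 3 s on damped hinges. Pushing it over takes a few newtons at its free edge. Hollow silver hood, about 0.7 kg.
- lid_hinge (a point): Middle of the lid's hinge line, parallel to the analyser's y, 80 mm behind the window (+x) and 14 mm above the stage. The hood runs 170 mm from here to its free edge, is 200 mm wide, 55 mm deep, with 6 mm walls; a 90 mm wide finger lip juts 17 mm beyond the free edge on the open side.
- lid_edge (a point): Middle of the lid's free edge, on the outer face. Leaning back it is the top of the lid's rear face, about 290 mm above the bench and 160 mm behind the window (+x); push it from behind towards the analyser's -x. It rises to 310 mm and the lip to 322 mm as the lid passes upright.
- start_top (a point): Centre of the top of the round grey start button, 28 mm across, the only push button on the console, beside the display; pressed straight down. About 155 mm in front (-x) of the window and 45 mm to its +y side.
- start (a joint): Travel of the start button (m): 0 out, 0.006 fully down (about 5 N); springs back. Counts as pressed beyond 0.004.
- plug: Bystander: grey round rock plug standing on end, 50 mm across, 55 mm tall; origin at the centre of its foot.
- beaker: Bystander: small glass beaker, 66 mm across, 75 mm tall; origin at the centre of its foot.
- jar: Bystander: white sample jar with black cap, 60 mm across, 75 mm tall; origin at the centre of its foot.
Things that resemble listed ones, but are neither listed nor needed, are in the scene too. What is meant by the part that bears slab_center is not green or orange, and is the larger of those in its own colour.

How it is judged (in metres and radians):
On the way, in this order (a step that is already met when the one before it is completed fails the run):
1. the slab lies flat on the stage over the window, let go, with the lid still open (x of window in the frame of slab_center between -0.036 and 0.036 m and y of window in the frame of slab_center between -0.014 and 0.014 m and angle between slab_center's own z axis and vertical below 0.06 rad and z of slab_center in the frame of window between 0.009 and 0.021 m and contact force between each of the fingers, the arm and slab below 0.1 N and value of joint lid above 1.3 rad), for 0.3 s.
2. the lid has swung fully shut (value of joint lid below 0.03 rad and x of window in the frame of slab_center between -0.036 and 0.036 m and y of window in the frame of slab_center between -0.014 and 0.014 m and angle between slab_center's own z axis and vertical below 0.06 rad and z of slab_center in the frame of window between 0.009 and 0.021 m), for 0.2 s.
3. the start button is pressed (value of joint start above 0.004 m), for 0.02 s.
At the end, for the whole second after the job is handed in: Slab flat on the stage (within 0.06 rad), covering the window: window centre within 36 mm of the slab's centre along its length and 14 mm across; lid shut (below 0.03 rad); start button out again; plug, beaker and jar within 25 mm of where they were (all of step 2 and value of joint start below 0.002 m and linear speed of slab below 0.02 m/s and distance of each of plug, beaker, jar from where it was at the start of the episode below 0.025 m); the robot touches nothing.
It fails at once if the slab is dropped (falls freely faster than 0.6 m/s) (linear speed of slab above 0.6 m/s and contact force between each of the fingers, the arm and slab below 0.1 N).
It fails at once if the robot carries or presses the lid down (touches it while it is between 0.05 and 0.7 rad) (value of joint lid between 0.05 and 0.7 rad and contact force between any of the fingers, the arm and lid above 0.2 N).
It fails at once if the start button is pressed while the lid is not shut (value of joint start above 0.004 m and value of joint lid above 0.05 rad).
It fails at once if the plug, beaker or jar is moved more than 25 mm or tipped over (distance of any of plug, beaker, jar from where it was at the start of the episode above 0.025 m or angle between any of plug, beaker, jar's own z axis and vertical above 0.5 rad).
It also fails if it takes over 72 s, if anything falls off the work surface, if the arm or the gripper's body presses on something with over 40 N, if the wrist force passes 120 N, or if a joint passes its speed limit or range.

ROBOT

A 6-joint arm with a two-finger parallel gripper is mounted at the origin on the work surface. World frame = base frame: x ahead of the robot, y to its left, z up, the work surface at z = 0. Lengths are in mm, angles in rad, forces in N, time in s.
With the tool pointing down it reaches from about 250 to 725 mm from the base axis. Payload 4 kg.
Tool frame: the origin (TCP) lies at the very end of the fingers, on their centre line; the grasp point (between the pads) lies 19 mm behind it; z points along the fingers, x is the direction in which the jaws open and shut, and the axes are right-handed (so a half turn about z gives the same grasp; the last joint's range is limited). The gripper opens to 85 mm and grips with 20 to 120 N. Pads are 22 mm wide; open, the fingers measure 114 mm over their backs; the gripper's body (76 mm by 85 mm) begins 54 mm behind the grasp point. The pads swing forward as they close: fully open they stand 13 mm farther back than shut.
Start: joints at [1.129, 0.241, 0.005, 1.335, 0, 1.571], TCP at [213.782, 451.992, 198.006] pointing down, gripper open.
Joint ranges: [-2.72, 2.72], [-1.05, 1.87], [-1.09, 1.28], [-1.99, 2.15], [-1.42, 1.44], [-3.14, 3.14]. Speed limits (rad/s): [2.79, 2.79, 3.14, 3.14, 3.14, 3.14].

INTERFACE

Orientations are given as a unit quaternion [w, x, y, z].
In Python, from bench import * gives the robot as it stands.
- The arm moves only by the tool step_arm, never from a script. Its arguments are lists of equal length, an entry for each row: "linear": the shift along the tool's x, y, z in mm, a list of three; "turn": the turn, a rotation vector about the tool's x, y, z in degrees, a list of three. A call has 1 to 8 rows; each row shifts and turns the commanded pose from where the row before left it, along the tool's axes as they then stand; what a row does not reach is not made up. A row lasts 1/10 s, in which the tool goes at most 50 mm and 8.59 degrees, less where a joint would pass 70% of its speed; a pose out of reach is approached as far as the arm can. A call with a gripper value outside its range is refused whole. "jaw" is the finger opening in mm, from 0 to 85.4, set as the call begins (left out, the last holds). The fingers move at their own pace and stop on an object; the grip force is fixed at half the most. Time passes only in rows, so rows that do not move let the fingers close. It gives the time, the measured TCP pose, the force and the opening at its end, in the units of the state.
- get_obs(): the state, without advancing time (a new reading comes with each control period).
- read_camera(name): name is "scene" or "top"; returns (picture, depth): 400x640x3 uint8, blue, green, red; 400x640 float32, mm along the optical axis (not along the pixel's ray), 0 where there is no reading.
- camera_info(name): a dict with "camera_matrix" (3x3 intrinsics, pixels), "dist_coeffs" ([k1, k2, p1, p2, k3] as OpenCV has them; the pictures are not rectified), "R" (3x3) and "t" (3): a world point X has camera coordinates R X + t. Camera axes: x right, y down, z forward; pixel columns grow to the right and rows downward; lengths in mm; the calibration is good to about 2 mm. A picture is of the moment at which its call begins. camera_info takes no time and is no camera call.
- sign_off(): hands the job in, once; it reports no verdict.
The state is a dict: "t": time; "joint_pos": joint angles; "qvel": joint speeds; "joint_torque": joint torques, N m; "position": TCP position; "orientation": TCP orientation; "contact_force": force on the tool from outside, world axes, zero at the start; "moment": the same for the moment, N m; "gripper_width": finger opening in mm.
Only numpy, scipy, OpenCV 4.12 (cv2) and the standard library are available. Lean on these libraries where they do the work, as an engineer would, in place of code of your own. Each camera call takes 0.05 s, during which the arm holds its last target. There are 200 camera calls.

## Working session

There is one attempt and no reset: what is moved stays moved. The work goes in short steps, Python scripts to look and compute and a tool call to move; the robot and the scene stay as the last step left them, time stands still between calls to the robot, and variables do not carry over. Pictures are saved under pics/ and viewed, about 8 in all and at most 12, crops included, and the job is handed in when it is done.

Besides the shell and the picture viewer there is one more tool, called after "Call:" as name(argument=value, ...), one argument or row to a line, values as JSON. step_arm: Moves the arm, as the interface text tells. Its arguments: {"type":"object","properties":{"linear":{"type":"array","items":{"type":"array","items":{"type":"number"}}},"turn":{"type":"array","items":{"type":"array","items":{"type":"number"}}},"jaw":{"type":"number"}},"required":["linear","turn"]}

```bash
mkdir -p pics; cat > h.py <<'E'
from bench import *
import numpy as np, cv2
def world(name,depth,u,v):
    c=camera_info(name);K=np.array(c["camera_matrix"],float);d=np.array(c["dist_coeffs"],float)
    R=np.array(c["R"]);t=np.array(c["t"]).ravel()
    u=np.atleast_1d(u).astype(float);v=np.atleast_1d(v).astype(float)
    z=depth[v.round().astype(int),u.round().astype(int)]
    n=cv2.undistortPoints(np.stack([u,v],1)[:,None],K,d)[:,0]
    P=np.c_[n*z[:,None],z]
    return (P-t)@R
E
python3 - <<'E'
from h import *
o=get_obs();print(o["position"],o["orientation"],o["t"])
for n in("scene","top"):
    p,d=read_camera(n);cv2.imwrite(f"pics/{n}0.png",p);np.save(f"{n}0.npy",d)
    c=camera_info(n);R=np.array(c["R"]);print(n,-R.T@np.array(c["t"]).ravel(),R[2])
E
```

```text
[213.45350606 451.36519652 197.10781978] [ 5.49523032e-04  8.44841033e-01  5.35016369e-01 -9.01021894e-04] 0.0
scene [1139.34305428  237.10677011  665.16802251] [-0.65586722 -0.40387554 -0.63774817]
top [ 490.29205282 -104.05697131 1315.04013594] [ 0.07119731 -0.01507887 -0.99734827]
```

View pics/scene0.png

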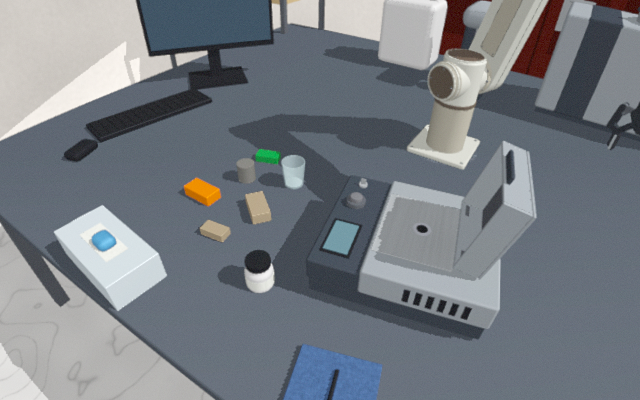

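View pics/top0.png

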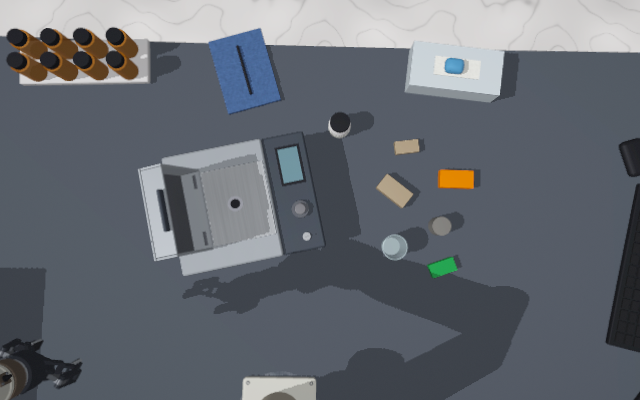

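Scene view: there are four candidate blocks. In the top image they are large tan (395,190), small tan (407,147), orange (456,179) and green (443,267). The description picks the large tan one. The window is at (235,204), with a large grey button at (300,208) and a small white knob at (306,237). Next I'll measure and take a close crop.

```bash
cat > m.py <<'E'
from h import *
p=cv2.imread("pics/top0.png");d=np.load("top0.npy")
def blob(mask,zlo,zhi,n=""):
    vv,uu=np.nonzero(mask);P=world("top",d,uu,vv);k=(P[:,2]>zlo)&(P[:,2]<zhi);P=P[k]
    r=cv2.minAreaRect(P[:,:2].astype(np.float32));print(n,len(P),P.mean(0).round(1),r)
    b=cv2.boxPoints(r);print(b.round(0).tolist())
def roi(u0,u1,v0,v1):
    m=np.zeros(d.shape,bool);m[v0:v1,u0:u1]=1;return m
blob(roi(372,418,168,212),22,40,"slab")
blob(roi(390,425,135,158),10,40,"small")
hsv=cv2.cvtColor(p,cv2.COLOR_BGR2HSV)
g=p.max(2)
blob(roi(226,246,194,214)&(g<45),100,140,"window")
blob(roi(290,312,198,219),110,150,"button")
blob(roi(298,315,230,244),110,150,"knob")
blob(roi(262,326,130,254),100,112,"console")
blob(roi(200,285,150,250),113,127,"stage")
blob(roi(135,215,140,270),230,400,"lid")
blob(roi(378,410,230,262),15,100,"beaker");blob(roi(428,455,214,238),15,100,"plug");blob(roi(325,355,108,140),15,100,"jar")
for u,v in[(300,208),(306,237),(235,204),(395,190),(145,215),(165,210)]:print(u,v,world("top",d,u,v)[0].round(1))
c=p[120:280,130:480];cv2.imwrite("pics/crop1.png",cv2.resize(c,None,fx=2.25,fy=2.25,interpolation=cv2.INTER_CUBIC))
E
python3 m.py
```

```text
slab 604 [ 594.  -297.3   30.7] ((594.62744140625, -297.9364013671875), (89.65351867675781, 48.82316970825195), 53.174774169921875)
[[548.0, -319.0], [587.0, -348.0], [641.0, -277.0], [602.0, -247.0]]
small 314 [ 715.6 -329.5   21.8] ((719.0830688476562, -329.51824951171875), (40.56047821044922, 64.47775268554688), 7.778963565826416)
[[695.0, -300.0], [703.0, -364.0], [744.0, -359.0], [735.0, -295.0]]
window 52 [544.8 112.4 122. ] ((544.2842407226562, 112.85682678222656), (18.26832389831543, 17.73075294494629), 88.6337890625)
[[535.0, 104.0], [553.0, 104.0], [553.0, 122.0], [536.0, 122.0]]
button 281 [536.3 -50.2 121.8] ((536.9612426757812, -50.33841323852539), (50.25010681152344, 52.64140319824219), 1.241753101348877)
[[511.0, -25.0], [512.0, -77.0], [563.0, -76.0], [562.0, -23.0]]
knob 84 [465.8 -67.9 112.9] ((466.099365234375, -65.83964538574219), (32.32683563232422, 40.00938415527344), 1.1684980392456055)
[[450.0, -46.0], [450.0, -86.0], [483.0, -86.0], [482.0, -46.0]]
console 4546 [576.2 -29.6 107.7] ((576.7695922851562, -29.758888244628906), (301.50982666015625, 109.66900634765
[... 569 characters left out ...]
4768066406, 62.291229248046875), 45.403053283691406)
[[398.0, -293.0], [443.0, -336.0], [487.0, -292.0], [442.0, -248.0]]
plug 334 [ 499.6 -414.3   52.2] ((499.81695556640625, -416.8359680175781), (48.15095138549805, 48.5601806640625), 0.18703174591064453)
[[476.0, -393.0], [476.0, -441.0], [524.0, -441.0], [524.0, -392.0]]
jar 454 [ 762.  -144.4   66. ] ((764.3101806640625, -145.00445556640625), (55.992496490478516, 55.59590530395508), 45.314754486083984)
[[725.0, -145.0], [764.0, -184.0], [804.0, -145.0], [764.0, -106.0]]
300 208 [536.3 -49.8 127.6]
306 237 [464.9 -66.  114.7]
235 204 [543.2 112.3 117.2]
395 190 [ 594.2 -300.    26.5]
145 215 [513.4 373.2   3. ]
165 210 [519.2 222.1 307.1]
```

View pics/crop1.png

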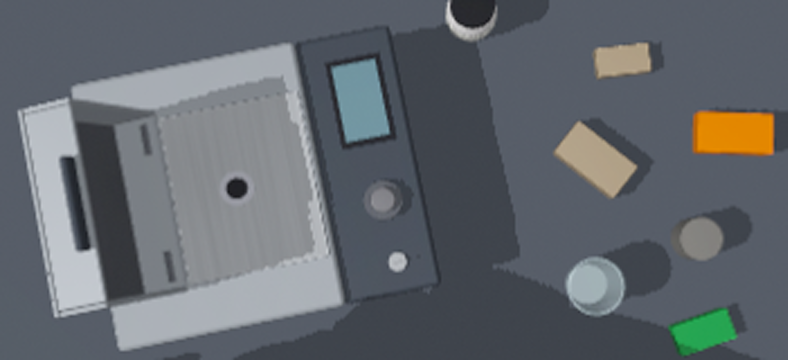

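The crop confirms the choice. The large tan block measures 90×49 mm at (594,-298) with its length at 53°, and the small tan one is 64×40 mm. Measured from the window at (544,112), the start button should be at (535,-49). The grey button at pixel (300,208) measures (536,-50), so it is the right one, and the white knob is the decoy. The analyser's +X points along world 102.8°.

I'll rise and turn first, so that tool x lines up with world x.

Call:
step_arm(
  linear=[
    [0,0,-25],
    [0,0,-25],
    [0,0,-25],
    [0,0,-25],
    [0,0,-25],
    [0,0,-25],
    [0,0,-25],
    [0,0,-25],
  ],
  turn=[
    [0,0,8.1],
    [0,0,8.1],
    [0,0,8.1],
    [0,0,8.1],
    [0,0,8.1],
    [0,0,8.1],
    [0,0,8.1],
    [0,0,8.1],
  ],
  jaw=85,
)

```text
t: 0.9
position: [213.6, 451.7, 398.6]
orientation: [0.0, 1.0, -0.004, -0.0]
contact_force: [-0.5, 0.5, -0.9]
gripper_width: 84.9
```

Call:
step_arm(
  linear=[
    [20,40,0],
    [20,40,0],
    [20,40,0],
    [20,40,0],
    [20,40,0],
    [20,40,0],
    [20,40,0],
    [20,40,0],
  ],
  turn=[
    [0,0,0],
    [0,0,0],
    [0,0,0],
    [0,0,0],
    [0,0,0],
    [0,0,0],
    [0,0,0],
    [0,0,0],
  ],
)

```text
t: 1.7
position: [373.4, 129.9, 397.8]
orientation: [0.0, 1.0, -0.001, -0.0]
contact_force: [1.0, 1.2, -1.1]
gripper_width: 84.9
```

Call:
step_arm(
  linear=[
    [20,40,0],
    [20,40,0],
    [20,40,0],
    [20,40,0],
    [20,40,0],
    [20,40,0],
    [20,40,0],
    [20,40,0],
  ],
  turn=[
    [0,0,0],
    [0,0,0],
    [0,0,0],
    [0,0,0],
    [0,0,0],
    [0,0,0],
    [0,0,0],
    [0,0,0],
  ],
)

```text
t: 2.5
position: [532.8, -190.4, 397.6]
orientation: [-0.0, 1.0, -0.001, -0.0]
contact_force: [0.5, -0.2, 1.8]
gripper_width: 85.2
```

Call:
step_arm(
  linear=[
    [20.6,36,0],
    [20.6,36,30],
    [20.6,35.5,40],
    [0,0,45],
    [0,0,45],
    [0,0,45],
    [0,0,45],
    [0,0,45],
  ],
  turn=[
    [0,0,0],
    [0,0,0],
    [0,0,0],
    [0,0,7.4],
    [0,0,7.4],
    [0,0,7.4],
    [0,0,7.4],
    [0,0,7.2],
  ],
)

```text
t: 3.3
position: [590.3, -290.6, 106.4]
orientation: [-0.0, 0.948, -0.319, -0.001]
contact_force: [1.2, 0.1, 0.7]
gripper_width: 84.7
```

```bash
python3 - <<'E'
from h import *
o=get_obs();print(o["position"],o["orientation"],o["joint_pos"])
p,d=read_camera("scene");q,_=read_camera("top")
a=cv2.resize(p[120:300,160:380],None,fx=1.8,fy=1.8);b=cv2.resize(q[110:290,330:490],None,fx=1.8,fy=1.8)
cv2.imwrite("pics/g1.png",np.hstack([a,b]))
E
```

```text
[ 590.26082956 -290.64785819  106.41261427] [-8.26193087e-05  9.47697087e-01 -3.19170692e-01 -5.42242037e-04] [-4.57564201e-01  6.04673796e-01  3.20860015e-01  1.28807936e+00
  2.02860104e-05  1.76294078e+00]
```

View pics/g1.png

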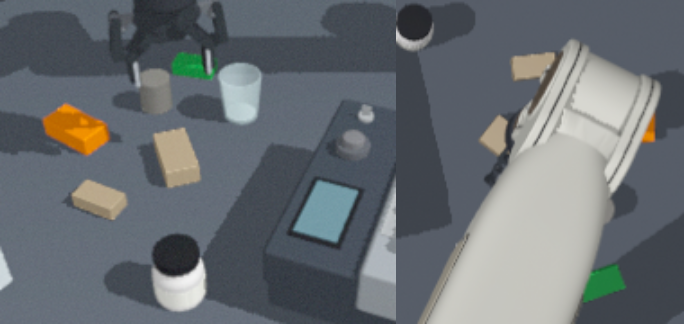

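```bash
python3 - <<'E'
from h import *
o=get_obs();print(o["position"],o["orientation"],o["t"])
for n in("scene","top"):
    c=camera_info(n);P=np.array([o["position"],[594.6,-298,30],[590,-290,0]],float)
    print(n,cv2.projectPoints(P,cv2.Rodrigues(np.array(c["R"]))[0],np.array(c["t"],float),np.array(c["camera_matrix"],float),np.array(c["dist_coeffs"],float))[0][:,0].round(1).tolist())
p=cv2.imread("pics/scene0.png");d=np.load("scene0.npy")
m=cv2.inRange(cv2.cvtColor(p,cv2.COLOR_BGR2HSV),(5,40,90),(25,180,255));m[:185]=0;m[230:]=0;m[:,:240]=0;m[:,280:]=0
vv,uu=np.nonzero(m);P=world("scene",d,uu,vv);P=P[(P[:,2]>25)&(P[:,2]<38)]
print(P.mean(0),cv2.minAreaRect(P[:,:2].astype(np.float32)))
E
```

```text
[ 584.71756737 -287.81406405   99.74098997] [-0.00122475  0.94856189 -0.31646347 -0.00892773] 3.4
scene [[260.1, 180.1], [256.8, 202.5], [261.3, 211.4]]
top [[394.6, 191.4], [394.5, 189.8], [389.9, 192.2]]
[ 597.71211174 -294.59575113   30.0889995 ] ((594.4547729492188, -297.74493408203125), (93.6705322265625, 48.500728607177734), 52.870391845703125)
```

Both cameras agree on the slab's position. I'll let the arm settle before correcting.

Call:
step_arm(
  linear=[
    [0,0,0],
    [0,0,0],
    [0,0,0],
  ],
  turn=[
    [0,0,0],
    [0,0,0],
    [0,0,0],
  ],
)

```text
t: 3.7
position: [593.4, -292.0, 112.6]
orientation: [0.0, 0.949, -0.316, 0.003]
contact_force: [0.1, 0.4, -0.2]
gripper_width: 84.8
```

Call:
step_arm(
  linear=[
    [0,0,0],
    [0,0,0],
    [0,0,0],
    [0,0,0],
  ],
  turn=[
    [0,0,0],
    [0,0,0],
    [0,0,0],
    [0,0,0],
  ],
)

```text
t: 4.1
position: [591.1, -290.9, 109.1]
orientation: [0.0, 0.949, -0.317, 0.0]
contact_force: [-0.1, 0.7, 0.1]
gripper_width: 85.1
```

```bash
python3 - <<'E'
from h import *
from scipy.spatial.transform import Rotation as R
for i in range(3):
    o=get_obs();w,x,y,z=o["orientation"];print(o["position"],R.from_quat([x,y,z,w]).as_matrix().round(3).tolist(),o["qvel"].round(3) if hasattr(o["qvel"],"round") else o["qvel"]);read_camera("top")
E
```

```text
[ 591.06336466 -290.94773172  109.07031605] [[0.8, -0.601, 0.0], [-0.601, -0.8, -0.0], [0.0, -0.0, -1.0]] [-0.     0.006 -0.005 -0.001  0.001 -0.   ]
[ 591.0071347  -290.87612121  108.91210124] [[0.8, -0.6, 0.0], [-0.6, -0.8, -0.0], [0.0, -0.0, -1.0]] [ 0.     0.004 -0.002 -0.    -0.001  0.   ]
[ 590.96139051 -290.84321094  108.77554478] [[0.8, -0.601, -0.0], [-0.601, -0.8, 0.0], [-0.0, -0.0, -1.0]] [ 0.     0.002 -0.003 -0.001 -0.    -0.001]
```

Call:
step_arm(
  linear=[
    [3.5,1.75,10],
    [3.5,1.75,20],
    [0,0,20],
    [0,0,18],
    [0,0,15],
    [0,0,10],
    [0,0,6],
    [0,0,4],
  ],
  turn=[
    [0,0,0],
    [0,0,0],
    [0,0,0],
    [0,0,0],
    [0,0,0],
    [0,0,0],
    [0,0,0],
    [0,0,0],
  ],
)

```text
t: 5.05
position: [594.4, -297.9, 5.2]
orientation: [-0.0, 0.949, -0.317, -0.0]
contact_force: [-0.2, 0.6, -0.2]
gripper_width: 84.9
```

Call:
step_arm(
  linear=[
    [0,0,0],
    [0,0,0],
    [0,0,0],
    [0,0,0],
  ],
  turn=[
    [0,0,0],
    [0,0,0],
    [0,0,0],
    [0,0,0],
  ],
)

```text
t: 5.45
position: [595.0, -298.1, 6.6]
orientation: [0.0, 0.949, -0.317, 0.001]
contact_force: [-0.3, 0.7, -0.2]
gripper_width: 85.1
```

Call:
step_arm(
  linear=[
    [0,0,0],
    [0,0,0],
    [0,0,0],
    [0,0,0],
    [0,0,0],
    [0,0,0],
    [0,0,0],
    [0,0,0],
  ],
  turn=[
    [0,0,0],
    [0,0,0],
    [0,0,0],
    [0,0,0],
    [0,0,0],
    [0,0,0],
    [0,0,0],
    [0,0,0],
  ],
  jaw=30,
)

```text
t: 6.25
position: [594.5, -297.9, 5.8]
orientation: [-0.0, 0.949, -0.317, -0.0]
contact_force: [-0.1, 0.6, 1.1]
gripper_width: 30.0
```

Call:
step_arm(
  linear=[
    [0,0,-5],
    [0,0,-10],
    [0,0,-20],
    [0,0,-30],
    [0,0,-35],
    [0,0,-35],
    [0,0,-35],
    [0,0,-30],
  ],
  turn=[
    [0,0,0],
    [0,0,0],
    [0,0,0],
    [0,0,0],
    [0,0,0],
    [0,0,0],
    [0,0,0],
    [0,0,0],
  ],
)

```text
t: 7.05
position: [594.8, -298.1, 209.5]
orientation: [0.0, 0.949, -0.317, 0.002]
contact_force: [0.6, 0.3, 0.3]
gripper_width: 29.9
```

Call:
step_arm(
  linear=[
    [0,0,-20],
    [0,0,-10],
    [0,0,-5],
    [0,0,0],
    [0,0,0],
    [0,0,0],
    [0,0,0],
  ],
  turn=[
    [0,0,-7],
    [0,0,-7],
    [0,0,-7],
    [0,0,-7],
    [0,0,-7],
    [0,0,-7],
    [0,0,-7],
  ],
)

```text
t: 7.75
position: [594.5, -297.9, 242.1]
orientation: [0.0, 0.994, 0.108, 0.001]
contact_force: [0.4, 0.7, -0.3]
gripper_width: 30.0
```

The jaws closed to 30 mm, so the slab isn't in them. I'll look.

```bash
python3 - <<'E'
from h import *
p,d=read_camera("scene");q,_=read_camera("top");np.save("scene1.npy",d);cv2.imwrite("pics/s1full.png",p)
a=cv2.resize(p[60:300,160:400],None,fx=1.8,fy=1.8);b=cv2.resize(q[80:320,330:510],None,fx=1.8,fy=1.8)
cv2.imwrite("pics/g2.png",np.hstack([a,b]))
m=cv2.inRange(cv2.cvtColor(p,cv2.COLOR_BGR2HSV),(5,40,90),(25,180,255));m[:185]=0;m[230:]=0;m[:,:230]=0;m[:,290:]=0
vv,uu=np.nonzero(m);P=world("scene",d,uu,vv);P=P[(P[:,2]>25)&(P[:,2]<38)]
print(len(P),P.mean(0),cv2.minAreaRect(P[:,:2].astype(np.float32)))
E
```

```text
453 [ 597.9910818  -294.5103143    29.98346192] ((595.5740966796875, -297.1043395996094), (91.38140106201172, 47.46079635620117), 52.52275466918945)
```

View pics/g2.png

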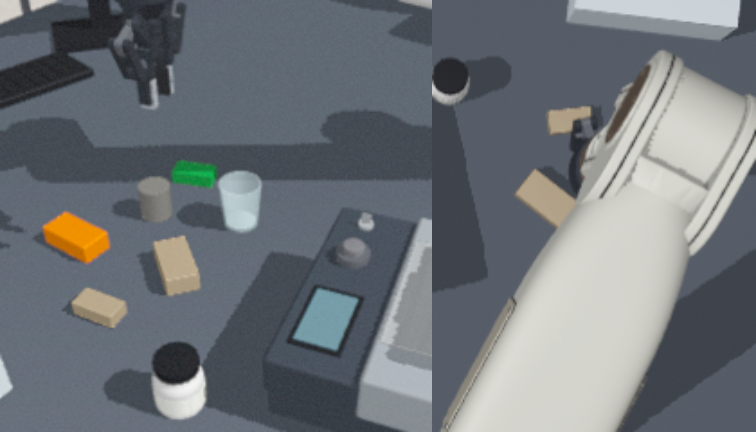

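The slab hasn't moved. The fingers look off from where the reported TCP says they are, so I'll measure the real fingertip.

```bash
python3 - <<'E'
from h import *
o=get_obs();print(o["position"],o["joint_pos"])
p=cv2.imread("pics/s1full.png");d=np.load("scene1.npy")
c=camera_info("scene")
print(cv2.projectPoints(np.array([o["position"]],float),cv2.Rodrigues(np.array(c["R"]))[0],np.array(c["t"],float),np.array(c["camera_matrix"],float),np.array(c["dist_coeffs"],float))[0].ravel())
vv,uu=np.mgrid[62:125,222:270];P=world("scene",d,uu.ravel(),vv.ravel())
k=(P[:,2]>120)&(P[:,2]<400);Q=P[k];
for lo in range(130,330,10):
    s=Q[(Q[:,2]>=lo)&(Q[:,2]<lo+10)]
    if len(s):print(lo,len(s),np.median(s,0).round(0),s.min(0).round(0),s.max(0).round(0))
q,dt=read_camera("top")
vv,uu=np.mgrid[80:330,330:510];P=world("top",dt,uu.ravel(),vv.ravel())
k=(P[:,2]>150)&(P[:,2]<600);print("top",P[k][:,2].min(),np.percentile(P[k],[1,50,99],axis=0).round())
E
```

```text
[ 594.56094903 -297.89841111  241.92846853] [-4.64469786e-01  5.89057593e-01  6.43449345e-01  1.62390311e+00
 -1.76316694e-05  8.95613714e-01]
[248.5770386  129.36661247]
270 28 [ 597. -297.  277.] [ 574. -311.  275.] [ 618. -284.  280.]
280 76 [ 607. -293.  286.] [ 572. -309.  280.] [ 624. -284.  290.]
290 80 [ 609. -294.  295.] [ 570. -311.  290.] [ 624. -282.  300.]
300 81 [ 611. -293.  305.] [ 573. -306.  300.] [ 623. -283.  310.]
310 63 [ 579. -294.  314.] [ 563. -308.  310.] [ 622. -281.  320.]
320 130 [ 610. -292.  326.] [ 543. -309.  320.] [ 644. -275.  330.]
top 284.963785515673 [[ 573. -298.  328.]
 [ 614. -268.  445.]
 [ 656. -244.  598.]]
```

The visible fingertips are at z≈275 while the reported TCP is 242, so the height reads about 33 mm low. The xy values agree. That explains the miss, because the jaws closed above the slab. I'll go back down with the correction, in steps and watching the force.

Call:
step_arm(
  linear=[
    [0,0,5],
    [0,0,10],
    [0,0,20],
    [0,0,25],
    [0,0,30],
    [0,0,30],
    [0,0,30],
    [0,0,20],
  ],
  turn=[
    [0,0,7],
    [0,0,7],
    [0,0,7],
    [0,0,7],
    [0,0,7],
    [0,0,7],
    [0,0,7],
    [0,0,0],
  ],
  jaw=85,
)

```text
t: 8.7
position: [593.4, -297.3, 68.7]
orientation: [-0.0, 0.948, -0.319, -0.001]
contact_force: [-0.5, -0.0, 0.3]
gripper_width: 85.0
```

Call:
step_arm(
  linear=[
    [0,0,20],
    [0,0,20],
    [0,0,20],
    [0,0,10],
    [0,0,5],
    [0,0,0],
    [0,0,0],
    [0,0,0],
  ],
  turn=[
    [0,0,0],
    [0,0,0],
    [0,0,0],
    [0,0,0],
    [0,0,0],
    [0,0,0],
    [0,0,0],
    [0,0,0],
  ],
)

```text
t: 9.5
position: [595.5, -298.3, -2.8]
orientation: [0.0, 0.949, -0.317, 0.001]
contact_force: [0.3, -0.2, -0.6]
gripper_width: 85.0
```

```bash
python3 - <<'E'
from h import *
o=get_obs();print(o["position"],o["orientation"])
p,d=read_camera("scene");cv2.imwrite("pics/s2.png",cv2.resize(p[130:240,190:330],None,fx=4,fy=4,interpolation=cv2.INTER_CUBIC))
vv,uu=np.mgrid[130:240,200:320];P=world("scene",d,uu.ravel(),vv.ravel())
for lo in range(35,120,10):
    s=P[(P[:,2]>=lo)&(P[:,2]<lo+10)&(np.hypot(P[:,0]-594,P[:,1]+298)<75)]
    if len(s):print(lo,len(s),np.median(s,0).round(0),s.min(0).round(0),s.max(0).round(0))
E
```

```text
[ 595.45101662 -298.33677516   -2.79011628] [ 1.63606745e-04  9.48529888e-01 -3.16685400e-01  1.17598604e-03]
35 2 [ 562. -267.   44.] [ 561. -269.   44.] [ 563. -264.   45.]
45 21 [ 565. -277.   52.] [ 553. -327.   45.] [ 641. -261.   55.]
55 43 [ 566. -281.   59.] [ 554. -336.   55.] [ 644. -260.   65.]
65 39 [ 635. -317.   70.] [ 554. -339.   65.] [ 643. -261.   75.]
75 35 [ 566. -277.   80.] [ 554. -328.   75.] [ 644. -260.   84.]
85 78 [ 629. -317.   92.] [ 543. -343.   85.] [ 659. -246.   95.]
95 137 [ 625. -309.   98.] [ 538. -339.   95.] [ 660. -247.  104.]
105 188 [ 608. -295.  110.] [ 543. -350.  105.] [ 658. -246.  115.]
115 130 [ 602. -291.  120.] [ 544. -348.  115.] [ 658. -246.  125.]
```

View pics/s2.png

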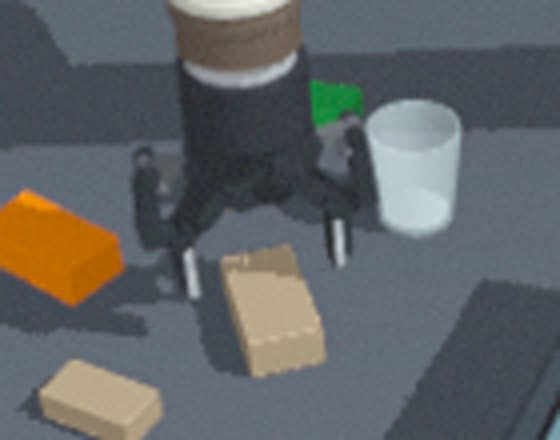

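At full opening the tips are 46 mm above the reported z. At a 48 mm opening I expect about 38 mm, so I'll descend about 29 mm more, gently.

Call:
step_arm(
  linear=[
    [0,0,4],
    [0,0,6],
    [0,0,6],
    [0,0,6],
    [0,0,4],
    [0,0,3],
    [0,0,0],
    [0,0,0],
  ],
  turn=[
    [0,0,0],
    [0,0,0],
    [0,0,0],
    [0,0,0],
    [0,0,0],
    [0,0,0],
    [0,0,0],
    [0,0,0],
  ],
)

```text
t: 10.35
position: [594.6, -297.9, -33.2]
orientation: [-0.0, 0.949, -0.317, 0.0]
contact_force: [0.6, 1.0, 0.4]
gripper_width: 84.9
```

Call:
step_arm(
  linear=[
    [0,0,0],
    [0,0,0],
    [0,0,0],
    [0,0,0],
    [0,0,0],
    [0,0,0],
    [0,0,0],
    [0,0,0],
  ],
  turn=[
    [0,0,0],
    [0,0,0],
    [0,0,0],
    [0,0,0],
    [0,0,0],
    [0,0,0],
    [0,0,0],
    [0,0,0],
  ],
  jaw=30,
)

```text
t: 11.15
position: [594.9, -298.1, -32.6]
orientation: [0.0, 0.949, -0.317, 0.001]
contact_force: [-0.3, 0.7, 4.5]
gripper_width: 47.2
```

The slab is gripped at 47 mm. Lifting, then turning −49.6°.

Call:
step_arm(
  linear=[
    [0,0,-5],
    [0,0,-12],
    [0,0,-25],
    [0,0,-35],
    [0,0,-40],
    [0,0,-40],
    [0,0,-30],
    [0,0,-20],
  ],
  turn=[
    [0,0,0],
    [0,0,0],
    [0,0,0],
    [0,0,0],
    [0,0,0],
    [0,0,0],
    [0,0,0],
    [0,0,0],
  ],
)

```text
t: 11.95
position: [595.0, -298.2, 177.1]
orientation: [0.0, 0.949, -0.317, 0.002]
contact_force: [0.6, 0.1, -3.5]
gripper_width: 47.1
```

Call:
step_arm(
  linear=[
    [0,0,-12],
    [0,0,-8],
    [0,0,-5],
    [0,0,-3],
    [0,0,0],
    [0,0,0],
    [0,0,0],
    [0,0,0],
  ],
  turn=[
    [0,0,-5],
    [0,0,-7],
    [0,0,-8],
    [0,0,-8],
    [0,0,-8],
    [0,0,-7],
    [0,0,-4.6],
    [0,0,-2],
  ],
)

```text
t: 12.75
position: [593.9, -297.6, 201.3]
orientation: [-0.0, 0.994, 0.112, -0.001]
contact_force: [0.3, 0.7, -4.0]
gripper_width: 47.3
```

```bash
cat > g.py <<'E'
from h import *
from scipy.spatial.transform import Rotation as R
import sys
x,y,z=map(float,sys.argv[1:4])
o=get_obs();w,a,b,c=o["orientation"];M=R.from_quat([a,b,c,w]).as_matrix();p=np.array(o["position"])
print("yaw",np.degrees(np.arctan2(M[1,0],M[0,0])).round(2),p.round(1),o["gripper_width"],"tool delta",(M.T@(np.array([x,y,z])-p)).round(1))
E
python3 g.py 545.4 107.7 206
```

```text
yaw 12.81 [ 593.9 -297.6  201.3] 47.341666182294375 tool delta [  42.6 -406.    -4.3]
```

Call:
step_arm(
  linear=[
    [2,-15,0],
    [3,-28,0],
    [4,-38,0],
    [4,-40,0],
    [4,-40,0],
    [4,-40,0],
    [4,-40,0],
    [4,-40,0],
  ],
  turn=[
    [0,0,0],
    [0,0,0],
    [0,0,0],
    [0,0,0],
    [0,0,0],
    [0,0,0],
    [0,0,0],
    [0,0,0],
  ],
)

```text
t: 13.55
position: [560.0, -15.9, 201.7]
orientation: [-0.0, 0.994, 0.11, -0.001]
contact_force: [1.1, -0.1, -3.2]
gripper_width: 47.0
```

Call:
step_arm(
  linear=[
    [4,-38,0],
    [4,-32,0],
    [3,-25,0],
    [2,-16,0],
    [1,-9,0],
    [0,-5,0],
    [0,0,0],
    [0,0,0],
  ],
  turn=[
    [0,0,0],
    [0,0,0],
    [0,0,0],
    [0,0,0],
    [0,0,0],
    [0,0,0],
    [0,0,0],
    [0,0,0],
  ],
)

```text
t: 14.35
position: [547.4, 106.6, 201.8]
orientation: [0.0, 0.994, 0.11, -0.0]
contact_force: [-0.3, 0.6, -3.7]
gripper_width: 47.5
```

```bash
python3 g.py 545.4 107.7 206; python3 - <<'E'
from h import *
p,d=read_camera("scene");cv2.imwrite("pics/s3.png",cv2.resize(p[70:310,300:560],None,fx=2.2,fy=2.2));np.save("s3.npy",d);cv2.imwrite("pics/s3full.png",p)
m=cv2.inRange(cv2.cvtColor(p,cv2.COLOR_BGR2HSV),(5,50,80),(25,190,255));m[:,:300]=0;m[:,560:]=0
vv,uu=np.nonzero(m);P=world("scene",d,uu,vv);P=P[np.hypot(P[:,0]-545,P[:,1]-108)<80]
print(len(P),np.percentile(P,[2,50,98],axis=0).round(1))
zt=np.percentile(P[:,2],97);T=P[P[:,2]>zt-5];print(len(T),T.mean(0),cv2.minAreaRect(T[:,:2].astype(np.float32)))
E
```

```text
yaw 12.62 [547.4 106.6 201.8] 47.484613706884886 tool delta [-1.7 -1.5 -4.2]
2912 [[530.4  71.  240.5]
 [581.8 116.9 447.8]
 [594.8 148.9 559.8]]
225 [589.52197245 114.89676499 557.78023763] ((590.3711547851562, 113.78691101074219), (6.5866498947143555, 48.639671325683594), 10.525674819946289)
```

View pics/s3.png

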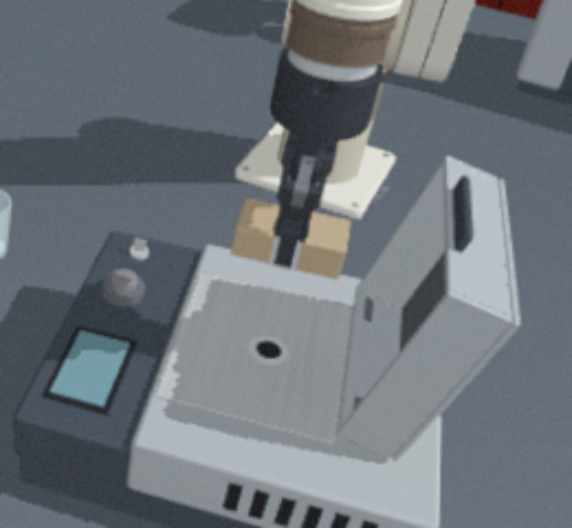

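The slab is held level across the fingers, at crop (235–350, 200–275). I'll measure its pose.

```bash
python3 - <<'E'
from h import *
p=cv2.imread("pics/s3full.png");d=np.load("s3.npy")
m=cv2.inRange(cv2.cvtColor(p,cv2.COLOR_BGR2HSV),(5,50,60),(25,190,255))
vv,uu=np.nonzero(m);k=(uu>400)&(uu<465)&(vv>155)&(vv<200);P=world("scene",d,uu[k],vv[k]);P=P[(P[:,2]>150)&(P[:,2]<320)&(np.hypot(P[:,0]-545,P[:,1]-108)<70)]
print(len(P),np.percentile(P,[1,50,99],axis=0).round(1))
a=np.radians(12.8);X=np.array([-np.sin(a),np.cos(a)]);Y=np.array([-np.cos(a),-np.sin(a)])
r=P[:,:2]-[544.3,112.6];L=np.c_[r@X,r@Y,P[:,2]]
print(np.percentile(L,[1,5,50,95,99],axis=0).round(1))
f=L[L[:,1]<np.percentile(L[:,1],5)+6];t=L[L[:,2]>np.percentile(L[:,2],98)-5]
for n,s in(("front face",f),("top",t)):print(n,len(s),s.min(0).round(1),s.max(0).round(1),np.polyfit(s[:,0],s[:,2],1),np.polyfit(s[:,0],s[:,1],1))
E
```

```text
915 [[519.9  64.9 237. ]
 [562.6 123.1 263.5]
 [603.4 153.7 298.2]]
[[-49.3 -59.4 237. ]
 [-46.8 -26.1 239.4]
 [  7.1 -23.1 263.5]
 [ 34.6  15.3 266. ]
 [ 37.   19.2 298.2]]
front face 517 [-50.4 -66.1 236.1] [ 37.7 -20.4 318. ] [-1.05999905e-02  2.54016203e+02] [ 3.64841259e-03 -2.55970754e+01]
top 21 [-21.1 -66.1 282.9] [  5.9 -30.6 318. ] [4.79749625e-03 2.97948436e+02] [  0.06851574 -54.1951207 ]
```

The slab is level: bottom at 236, centre at about X −6, Y −1.5 from the window. I'll lower it about 112 mm, then creep down until contact.

Call:
step_arm(
  linear=[
    [-1.5,0,6],
    [0,0,14],
    [0,0,22],
    [0,0,24],
    [0,0,20],
    [0,0,12],
    [0,0,7],
    [0,0,3],
  ],
  turn=[
    [0,0,0],
    [0,0,0],
    [0,0,0],
    [0,0,0],
    [0,0,0],
    [0,0,0],
    [0,0,0],
    [0,0,0],
  ],
)

```text
t: 15.2
position: [545.7, 107.0, 93.3]
orientation: [0.0, 0.994, 0.11, -0.0]
contact_force: [-0.4, -0.2, -4.0]
gripper_width: 47.2
```

Call:
step_arm(
  linear=[
    [0,0,0],
    [0,0,0],
    [0,0,1],
    [0,0,1],
    [0,0,1],
    [0,0,1],
  ],
  turn=[
    [0,0,0],
    [0,0,0],
    [0,0,0],
    [0,0,0],
    [0,0,0],
    [0,0,0],
  ],
)

```text
t: 15.8
position: [545.9, 107.3, 89.9]
orientation: [0.0, 0.994, 0.111, 0.0]
contact_force: [0.3, -0.2, -3.4]
gripper_width: 47.0
```

Call:
step_arm(
  linear=[
    [0,0,0.5],
    [0,0,0.5],
    [0,0,0.5],
    [0,0,0.5],
    [0,0,0],
  ],
  turn=[
    [0,0,0],
    [0,0,0],
    [0,0,0],
    [0,0,0],
    [0,0,0],
  ],
)

```text
t: 16.3
position: [545.8, 107.3, 87.7]
orientation: [0.0, 0.994, 0.11, -0.0]
contact_force: [-0.1, -0.4, -4.7]
gripper_width: 47.0
```

Call:
step_arm(
  linear=[
    [0,0,0.5],
    [0,0,0.5],
    [0,0,0],
    [0,0,0],
  ],
  turn=[
    [0,0,0],
    [0,0,0],
    [0,0,0],
    [0,0,0],
  ],
)

```text
t: 16.7
position: [546.0, 107.3, 87.4]
orientation: [-0.0, 0.994, 0.111, 0.0]
contact_force: [-1.6, 0.3, 1.2]
gripper_width: 47.2
```

The contact force has changed sign, so the slab is down. Releasing and retreating up.

Call:
step_arm(
  linear=[
    [0,0,0],
    [0,0,0],
    [0,0,0],
    [0,0,0],
    [0,0,0],
    [0,0,0],
    [0,0,0],
    [0,0,0],
  ],
  turn=[
    [0,0,0],
    [0,0,0],
    [0,0,0],
    [0,0,0],
    [0,0,0],
    [0,0,0],
    [0,0,0],
    [0,0,0],
  ],
  jaw=80,
)

```text
t: 17.5
position: [545.8, 107.3, 86.8]
orientation: [0.0, 0.994, 0.11, -0.0]
contact_force: [-0.1, 0.5, 0.5]
gripper_width: 80.0
```

Call:
step_arm(
  linear=[
    [0,0,-6],
    [0,0,-14],
    [0,0,-25],
    [0,0,-35],
    [0,0,-40],
    [0,0,-40],
    [0,0,-40],
    [0,0,-40],
  ],
  turn=[
    [0,0,0],
    [0,0,0],
    [0,0,0],
    [0,0,0],
    [0,0,0],
    [0,0,0],
    [0,0,0],
    [0,0,0],
  ],
)

```text
t: 18.3
position: [545.5, 107.3, 329.2]
orientation: [-0.0, 0.994, 0.11, 0.001]
contact_force: [0.7, -0.7, -0.2]
gripper_width: 80.2
```

Call:
step_arm(
  linear=[
    [0,0,-25],
    [0,0,-15],
    [0,0,-5],
    [0,0,0],
    [0,0,0],
    [0,0,0],
  ],
  turn=[
    [0,0,0],
    [0,0,0],
    [0,0,0],
    [0,0,0],
    [0,0,0],
    [0,0,0],
  ],
  jaw=0,
)

```text
t: 18.9
position: [545.3, 107.2, 370.5]
orientation: [0.0, 0.994, 0.111, -0.001]
contact_force: [0.8, -0.0, 0.1]
gripper_width: 0.1
```

```bash
python3 g.py 500 308 370; python3 - <<'E'
from h import *
p,d=read_camera("scene");cv2.imwrite("pics/s4.png",cv2.resize(p[0:310,300:560],None,fx=1.9,fy=1.9));np.save("s4.npy",d);cv2.imwrite("pics/s4full.png",p)
m=cv2.inRange(cv2.cvtColor(p,cv2.COLOR_BGR2HSV),(5,50,60),(25,190,255))
vv,uu=np.nonzero(m);P=world("scene",d,uu,vv)
a=np.radians(12.8);X=np.array([-np.sin(a),np.cos(a)]);Y=np.array([-np.cos(a),-np.sin(a)])
r=P[:,:2]-[544.3,112.6];L=np.c_[r@X,r@Y,P[:,2]]
L=L[(np.hypot(L[:,0],L[:,1])<80)&(L[:,2]>145)&(L[:,2]<158)]
print(len(L),L.mean(0),cv2.minAreaRect(L[:,:2].astype(np.float32)), L[:,2].std())
# fingertips
vv,uu=np.mgrid[0:200,380:480];P=world("scene",d,uu.ravel(),vv.ravel());P=P[(np.hypot(P[:,0]-545,P[:,1]-107)<60)&(P[:,2]>200)]
lo=P[:,2].min();print(lo,P[P[:,2]<lo+8].mean(0),(P[:,2]<lo+8).sum())
E
```

```text
yaw 12.69 [545.3 107.2 370.5] 0.07219154143611906 tool delta [-1.000e-01 -2.058e+02  5.000e-01]
722 [ -4.41735857  -4.46682459 149.8909735 ] ((-5.164642333984375, -2.705699920654297), (49.59390640258789, 87.74282836914062), 89.03170776367188) 1.35901522055101
403.241043238916 [552.15290783 107.68927818 406.83085576] 49
```

View pics/s4.png

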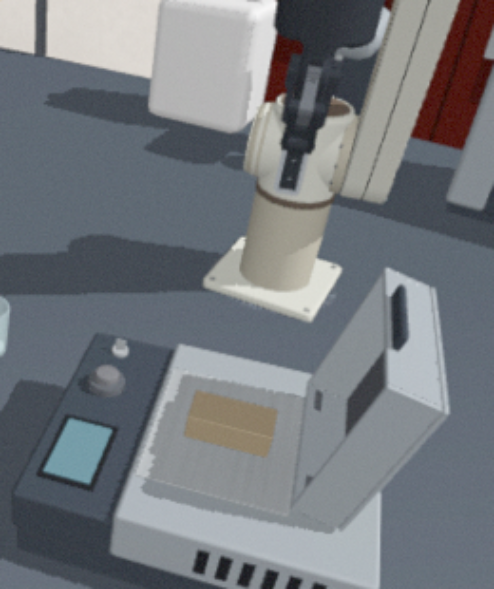

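The slab lies flat, with its top at 149.9 and its centre (−5, −3) mm from the window. The closed fingertip is also about 33 mm above the reported z. Next I'll move over the lid and go behind it with the tip at about 275, which is 242 reported.

Call:
step_arm(
  linear=[
    [0,-12,0],
    [0,-25,0],
    [0,-35,0],
    [0,-40,0],
    [0,-40,0],
    [0,-30,0],
    [0,-15,0],
    [0,-9,0],
  ],
  turn=[
    [0,0,0],
    [0,0,0],
    [0,0,0],
    [0,0,0],
    [0,0,0],
    [0,0,0],
    [0,0,0],
    [0,0,0],
  ],
)

```text
t: 19.75
position: [499.8, 309.8, 371.3]
orientation: [0.0, 0.994, 0.112, -0.0]
contact_force: [0.5, 0.8, -0.9]
gripper_width: -0.1
```

Call:
step_arm(
  linear=[
    [0,0,8],
    [0,0,18],
    [0,0,28],
    [0,0,28],
    [0,0,22],
    [0,0,14],
    [0,0,7],
    [0,0,3],
  ],
  turn=[
    [0,0,0],
    [0,0,0],
    [0,0,0],
    [0,0,0],
    [0,0,0],
    [0,0,0],
    [0,0,0],
    [0,0,0],
  ],
)

```text
t: 20.55
position: [500.7, 307.4, 243.4]
orientation: [0.0, 0.994, 0.11, -0.0]
contact_force: [-0.9, -0.0, 0.5]
gripper_width: 0.2
```

```bash
python3 g.py 533 161 242; python3 - <<'E'
from h import *
p,d=read_camera("scene");cv2.imwrite("pics/s5.png",cv2.resize(p[0:300,380:640],None,fx=1.9,fy=1.9))
E
```

```text
yaw 12.61 [500.7 307.4 243.4] 0.18192569265169842 tool delta [ -0.4 149.9   1.4]
```

View pics/s5.png

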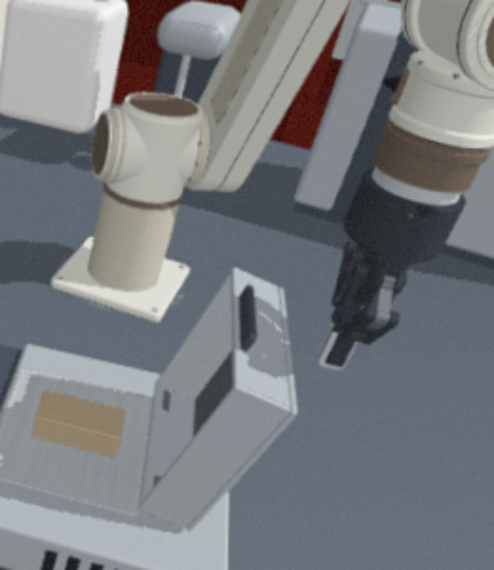

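The finger is behind the lid at (335,350) in the crop. Pushing toward −X along tool +y.

Call:
step_arm(
  linear=[
    [0,6,0],
    [0,10,0],
    [0,10,0],
    [0,10,0],
    [0,10,0],
    [0,10,0],
    [0,8,0],
    [0,8,0],
  ],
  turn=[
    [0,0,0],
    [0,0,0],
    [0,0,0],
    [0,0,0],
    [0,0,0],
    [0,0,0],
    [0,0,0],
    [0,0,0],
  ],
)

```text
t: 21.4
position: [516.5, 237.2, 243.8]
orientation: [-0.0, 0.994, 0.11, -0.0]
contact_force: [-1.2, 2.2, 1.9]
gripper_width: -0.1
```

Call:
step_arm(
  linear=[
    [0,8,0],
    [0,8,0],
    [0,6,0],
    [0,6,0],
  ],
  turn=[
    [0,0,0],
    [0,0,0],
    [0,0,0],
    [0,0,0],
  ],
)

```text
t: 21.8
position: [522.6, 209.9, 243.6]
orientation: [0.0, 0.994, 0.11, -0.0]
contact_force: [0.0, 1.2, 0.6]
gripper_width: 0.3
```

Call:
step_arm(
  linear=[
    [0,7,0],
    [0,7,0],
    [0,7,0],
    [0,4,0],
  ],
  turn=[
    [0,0,0],
    [0,0,0],
    [0,0,0],
    [0,0,0],
  ],
)

```text
t: 22.2
position: [528.1, 185.2, 243.4]
orientation: [0.0, 0.994, 0.11, -0.0]
contact_force: [-0.1, -0.3, 0.1]
gripper_width: -0.1
```

Call:
step_arm(
  linear=[
    [0,-10,-5],
    [0,-20,-15],
    [0,-20,-30],
    [0,-10,-40],
    [0,0,-40],
    [0,0,-20],
    [0,0,0],
    [0,0,0],
  ],
  turn=[
    [0,0,0],
    [0,0,0],
    [0,0,0],
    [0,0,0],
    [0,0,0],
    [0,0,0],
    [0,0,0],
    [0,0,0],
  ],
)

```text
t: 23.0
position: [514.9, 245.6, 393.7]
orientation: [-0.0, 0.994, 0.111, 0.0]
contact_force: [0.8, -0.4, -0.4]
gripper_width: 0.1
```

```bash
cat > lid.py <<'E'
from h import *
p,d=read_camera("scene");p2,d2=read_camera("top");cv2.imwrite("pics/lidfull.png",p)
a=np.radians(12.8);X=np.array([-np.sin(a),np.cos(a)]);Y=np.array([-np.cos(a),-np.sin(a)])
vv,uu=np.mgrid[0:400,0:640]
for n,dd in(("scene",d),("top",d2)):
    P=world(n,dd,uu.ravel(),vv.ravel());r=P[:,:2]-[544.3,112.6];L=np.c_[r@X,r@Y,P[:,2]]
    for x in range(-100,161,20):
        s=L[(abs(L[:,0]-x)<5)&(L[:,1]<-60)&(L[:,1]>-95)&(L[:,2]>100)&(L[:,2]<330)]
        print(n,x,len(s),np.percentile(s[:,2],[10,50,90]).round() if len(s) else "",end="; ")
    print()
print(get_obs()["t"],get_obs()["position"])
E
python3 lid.py
```

```text
scene -100 62 [106. 107. 108.]; scene -80 66 [119. 120. 121.]; scene -60 69 [119. 120. 121.]; scene -40 143 [119. 249. 258.]; scene -20 146 [119. 270. 278.]; scene 0 146 [119. 275. 283.]; scene 20 144 [119. 122. 262.]; scene 40 137 [119. 121. 241.]; scene 60 94 [119. 213. 219.]; scene 80 81 [118. 193. 199.]; scene 100 105 [118. 170. 178.]; scene 120 82 [117. 121. 123.]; scene 140 74 [116. 118. 119.]; scene 160 21 [115. 116. 117.]; 
top -100 53 [105. 107. 111.]; top -80 55 [117. 120. 122.]; top -60 57 [118. 121. 123.]; top -40 132 [119. 253. 260.]; top -20 85 [271. 276. 280.]; top 0 61 [267. 271. 275.]; top 20 54 [247. 251. 255.]; top 40 54 [228. 231. 237.]; top 60 51 [207. 211. 217.]; top 80 51 [189. 193. 197.]; top 100 45 [168. 173. 177.]; top 120 32 [116. 121. 125.]; top 140 59 [115. 118. 122.]; top 160 21 [113. 117. 119.]; 
23.1 [514.40381517 244.98653982 392.24856275]
```

The lid is sinking on its own, now at about 45°, with the arm clear. I'll move high over to the start button while it closes.

Call:
step_arm(
  linear=[
    [0,0,0],
    [0,0,0],
    [0,0,0],
    [0,0,0],
    [0,0,0],
    [0,0,0],
    [0,0,0],
    [0,0,0],
  ],
  turn=[
    [0,0,0],
    [0,0,0],
    [0,0,0],
    [0,0,0],
    [0,0,0],
    [0,0,0],
    [0,0,0],
    [0,0,0],
  ],
)

```text
t: 23.9
position: [514.9, 244.9, 393.8]
orientation: [-0.0, 0.994, 0.11, 0.0]
contact_force: [-0.7, 0.0, -0.2]
gripper_width: 0.3
```

Call:
step_arm(
  linear=[
    [0,15,0],
    [0,25,0],
    [0,35,0],
    [0,40,0],
    [0,40,0],
    [0,40,0],
    [0,40,0],
    [0,30,0],
  ],
  turn=[
    [0,0,0],
    [0,0,0],
    [0,0,0],
    [0,0,0],
    [0,0,0],
    [0,0,0],
    [0,0,0],
    [0,0,0],
  ],
)

```text
t: 24.7
position: [573.0, -17.2, 393.9]
orientation: [0.0, 0.994, 0.109, 0.0]
contact_force: [-0.3, 0.3, -0.1]
gripper_width: 0.1
```

```bash
python3 lid.py; python3 g.py 536 -50 200; python3 - <<'E'
from h import *
d=np.load("s4.npy");p=cv2.imread("pics/s4full.png")
for n,D in(("scene",d),("top",np.load("top0.npy"))):
    vv,uu=np.mgrid[0:400,0:640];P=world(n,D,uu.ravel(),vv.ravel());P=P[(np.hypot(P[:,0]-536,P[:,1]+50)<35)&(P[:,2]>115)&(P[:,2]<145)]
    z=np.percentile(P[:,2],90);T=P[P[:,2]>z-4];print(n,z,np.percentile(P[:,2],98),len(T),T.mean(0),cv2.minEnclosingCircle(T[:,:2].astype(np.float32)))
E
```

```text
scene -100 63 [106. 107. 108.]; scene -80 66 [176. 177. 178.]; scene -60 70 [176. 177. 178.]; scene -40 70 [176. 177. 178.]; scene -20 72 [176. 177. 178.]; scene 0 75 [176. 177. 178.]; scene 20 78 [176. 177. 178.]; scene 40 73 [176. 177. 178.]; scene 60 74 [176. 177. 178.]; scene 80 64 [118. 142. 177.]; scene 100 64 [117. 118. 120.]; scene 120 84 [117. 121. 123.]; scene 140 76 [116. 118. 119.]; scene 160 26 [115. 116. 117.]; 
top -100 0 ; top -80 0 ; top -60 0 ; top -40 0 ; top -20 0 ; top 0 0 ; top 20 0 ; top 40 0 ; top 60 0 ; top 80 0 ; top 100 0 ; top 120 56 [118. 122. 125.]; top 140 58 [116. 119. 121.]; top 160 22 [114. 116. 118.]; 
24.8 [573.3153666  -18.61616193 393.22885622]
yaw 12.33 [573.3 -18.6 393.2] -0.1612405624833931 tool delta [-43.   22.4 193.3]
scene 129.65004767035674 130.61079532268448 86 [538.15305513 -47.36043528 128.8844555 ] ((536.7818603515625, -47.420989990234375), 14.811125755310059)
top 131.04959189650066 133.5563310004614 82 [536.40889956 -49.0298527  130.1207291 ] ((536.4545288085938, -48.894020080566406), 13.49136734008789)
```

The lid is shut: its top is flat at 177 all along. The button top is at (536.5,-48.5), z≈129.5. Moving above it.

Call:
step_arm(
  linear=[
    [-10,5,0],
    [-15,8,10],
    [-12,6,25],
    [-5.5,2.5,40],
    [0,0,45],
    [0,0,45],
    [0,0,40],
    [0,0,30],
  ],
  turn=[
    [0,0,0],
    [0,0,0],
    [0,0,0],
    [0,0,0],
    [0,0,0],
    [0,0,0],
    [0,0,0],
    [0,0,0],
  ],
)

```text
t: 25.6
position: [534.4, -43.7, 156.2]
orientation: [-0.0, 0.994, 0.111, -0.001]
contact_force: [-0.1, -0.9, -0.1]
gripper_width: -0.0
```

Call:
step_arm(
  linear=[
    [0,0,20],
    [0,0,15],
    [0,0,8],
    [0,0,4],
    [0,0,0],
    [0,0,0],
    [0,0,0],
    [0,0,0],
  ],
  turn=[
    [0,0,0],
    [0,0,0],
    [0,0,0],
    [0,0,0],
    [0,0,0],
    [0,0,0],
    [0,0,0],
    [0,0,0],
  ],
)

```text
t: 26.4
position: [536.9, -44.0, 112.6]
orientation: [0.0, 0.994, 0.11, 0.001]
contact_force: [-0.9, -0.1, 0.0]
gripper_width: -0.0
```

```bash
python3 g.py 536.5 -48.5 96.5; python3 - <<'E'
from h import *
p,d=read_camera("scene");cv2.imwrite("pics/s6.png",cv2.resize(p[100:310,290:550],None,fx=2.2,fy=2.2))
vv,uu=np.mgrid[100:250,320:400];P=world("scene",d,uu.ravel(),vv.ravel());P=P[(np.hypot(P[:,0]-536,P[:,1]+48)<40)&(P[:,2]>134)&(P[:,2]<160)]
print(len(P),P.min(0),P[P[:,2]<P[:,2].min()+8].mean(0))
E
```

```text
yaw 12.68 [536.9 -44.  112.6] -0.017650432948211895 tool delta [-1.4  4.3 16.1]
42 [530.73629942 -54.31243992 147.18058874] [541.64263076 -41.20738381 151.17580859]
```

View pics/s6.png

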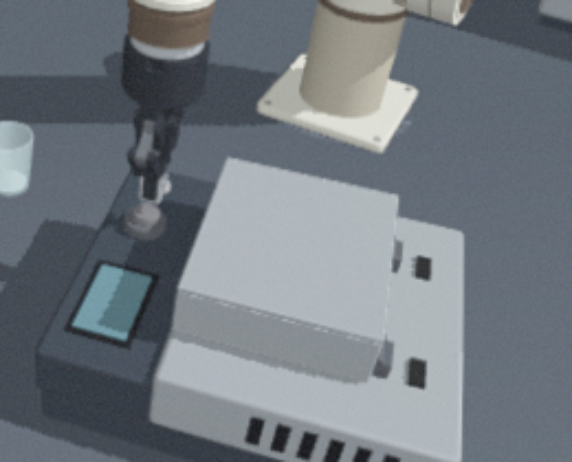

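The lid is fully shut and the finger is right above the grey button. I'll make a small xy fix and press until about 5 N or more.

Call:
step_arm(
  linear=[
    [-1,2,2],
    [0,2,4],
    [0,0,4],
    [0,0,3],
    [0,0,2],
    [0,0,1],
    [0,0,1],
    [0,0,1],
  ],
  turn=[
    [0,0,0],
    [0,0,0],
    [0,0,0],
    [0,0,0],
    [0,0,0],
    [0,0,0],
    [0,0,0],
    [0,0,0],
  ],
)

```text
t: 27.25
position: [536.0, -48.1, 94.0]
orientation: [0.0, 0.994, 0.111, -0.0]
contact_force: [-1.9, 0.6, 2.6]
gripper_width: -0.2
```

Call:
step_arm(
  linear=[
    [0,0,1],
    [0,0,1],
    [0,0,1],
    [0,0,0],
  ],
  turn=[
    [0,0,0],
    [0,0,0],
    [0,0,0],
    [0,0,0],
  ],
)

```text
t: 27.65
position: [536.0, -48.1, 90.9]
orientation: [-0.0, 0.994, 0.11, -0.0]
contact_force: [-2.3, -0.4, 4.1]
gripper_width: 0.1
```

Call:
step_arm(
  linear=[
    [0,0,1],
    [0,0,0.5],
    [0,0,0],
    [0,0,0],
  ],
  turn=[
    [0,0,0],
    [0,0,0],
    [0,0,0],
    [0,0,0],
  ],
)

```text
t: 28.05
position: [536.2, -48.1, 89.8]
orientation: [0.0, 0.994, 0.11, 0.0]
contact_force: [-4.4, 0.8, 5.9]
gripper_width: 0.0
```

Call:
step_arm(
  linear=[
    [0,0,0.5],
    [0,0,0.5],
    [0,0,0],
    [0,0,0],
  ],
  turn=[
    [0,0,0],
    [0,0,0],
    [0,0,0],
    [0,0,0],
  ],
)

```text
t: 28.45
position: [536.2, -48.1, 89.7]
orientation: [0.0, 0.994, 0.11, 0.0]
contact_force: [-5.2, 1.2, 10.7]
gripper_width: -0.2
```

The button has bottomed: z stalled at 89.7 and the force rose to 10.7 N. Retreating and checking.

Call:
step_arm(
  linear=[
    [0,0,-4],
    [0,0,-10],
    [0,0,-25],
    [0,0,-35],
    [0,0,-40],
    [0,0,-40],
    [0,0,-30],
    [0,0,-15],
  ],
  turn=[
    [0,0,0],
    [0,0,0],
    [0,0,0],
    [0,0,0],
    [0,0,0],
    [0,0,0],
    [0,0,0],
    [0,0,0],
  ],
)

```text
t: 29.25
position: [538.1, -48.2, 291.1]
orientation: [0.001, 0.994, 0.111, 0.003]
contact_force: [0.1, -0.3, -0.1]
gripper_width: 0.1
```

Call:
step_arm(
  linear=[
    [0,0,0],
    [0,0,0],
    [0,0,0],
    [0,0,0],
    [0,0,0],
  ],
  turn=[
    [0,0,0],
    [0,0,0],
    [0,0,0],
    [0,0,0],
    [0,0,0],
  ],
)

```text
t: 29.75
position: [535.8, -48.1, 286.2]
orientation: [-0.0, 0.994, 0.11, -0.001]
contact_force: [0.5, 0.3, 0.2]
gripper_width: -0.1
```

```bash
python3 lid.py | grep -v top; python3 - <<'E'
from h import *
p,d=read_camera("scene");p0=cv2.imread("pics/scene0.png");d0=np.load("scene0.npy")
vv,uu=np.mgrid[0:400,0:640]
for n,D in(("before",d0),("now",d)):
    P=world("scene",D,uu.ravel(),vv.ravel())
    for nm,x,y,r,zl,zh in(("button",536.5,-48.5,30,115,145),("plug",500,-417,45,45,65),("beaker",442,-292,45,20,90),("jar",764,-145,45,20,90)):
        T=P[(np.hypot(P[:,0]-x,P[:,1]-y)<r)&(P[:,2]>zl)&(P[:,2]<zh)];print(n,nm,len(T),T.mean(0).round(1),np.percentile(T[:,2],97).round(1))
E
```

```text
scene -100 63 [106. 107. 108.]; scene -80 68 [176. 177. 178.]; scene -60 68 [176. 177. 178.]; scene -40 74 [176. 177. 178.]; scene -20 71 [176. 177. 178.]; scene 0 73 [176. 177. 178.]; scene 20 76 [176. 177. 178.]; scene 40 76 [176. 177. 178.]; scene 60 76 [175. 177. 178.]; scene 80 63 [119. 141. 177.]; scene 100 62 [117. 118. 119.]; scene 120 85 [118. 122. 123.]; scene 140 74 [116. 118. 119.]; scene 160 23 [115. 116. 117.]; 
29.85 [535.99092566 -48.0952535  286.66326906]
before button 220 [542.5 -45.4 123.2] 130.4
before plug 191 [ 505.9 -414.4   54.2] 57.7
before beaker 578 [ 448.1 -289.3   54.5] 76.3
before jar 944 [ 777.5 -136.6   58.2] 76.0
now button 218 [542.7 -45.5 123.3] 130.6
now plug 189 [ 506.  -414.7   54.3] 57.7
now beaker 570 [ 448.1 -289.2   54.6] 76.1
now jar 941 [ 777.6 -136.5   58.2] 76.3
```

The lid is shut, the button is back out, the bystanders haven't moved and the arm is clear. Handing in.

```bash
python3 -c "
from bench import *
print(sign_off())"
```

```text
the job is handed in; nothing more can be done
None
```

I put the larger tan slab over the window, pushed the lid past its balance point so it sank shut by itself, pressed the grey start button, and handed the job in at about 30 s. No verdict was reported.

**Last checks:**
- **Slab:** before the lid closed it lay flat, with its top at 149.9 mm and its centre about 5 mm (along its length) and 3 mm (across) from the window centre. It can't be seen under the shut lid, so I did not check it again after that.
- **Lid:** its top reads a level 177 mm along its whole length, against about 175 mm expected, so I take it as fully shut.
- **Start button:** while I pressed, the finger stopped moving and the force rose to 10.7 N, so it reached the bottom. Its top now reads 130.6 mm, against 130.4 mm before, so it has sprung back.
- **Plug, beaker and jar:** all are within 0.5 mm of where they were.
- **Arm:** it is clear of everything, with contact force near zero.

**What disagreed:** the reported tool height was about 33 mm lower than the fingertips in the camera images. My first grasp therefore closed in the air above the slab and moved nothing. I used the camera-based height for the rest of the job.

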